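Set up the sag test of a drawer runner

TASK

Set up the sag test on the aluminium test bed: stand the square steel block centred on the square rubber pad, the round steel pillar centred on the round pad, and the stepped gauge midway between them at the middle of the bed. Only then lay the drawer runner flat across the block and the pillar, centred over the gauge and in line with the bed, and last of all stand the test weight upright on top of the runner at its middle. Leave everything standing free and still.

Things in the scene. Friction and masses are not known exactly. Their poses are not given: they have to be found in the camera images.
- bed: Test bed: flat plain aluminium plate fixed to the bench, 120 mm (its x) by 260 mm (its y, the long way), 6 mm thick, carrying a square and a round black rubber pad. Origin at the centre of its underside, on the bench top; z up. Its place and turn on the bench change.
- square_pad: Square black rubber pad, 56 x 56 mm, 2 mm thick, fixed on the bed's long centre line 80 mm from the bed's middle, at one end or the other; its sides are parallel to the bed's. Origin at the centre of its underside, 6 mm above the bench; its top is 8 mm above the bench.
- round_pad: Round black rubber pad, 58 mm across, 2 mm thick, fixed on the bed's long centre line 80 mm from the bed's middle, at the other end from the square pad. Origin at the centre of its underside, 6 mm above the bench; its top is 8 mm above the bench.
- block: Loose square support block of bright steel, 44 x 44 mm and 50 mm high, about 0.5 kg, standing upright on the bench; its sides lie along its x and y. Origin at the centre of its underside, z up. May stand on its pad turned any way.
- pillar: Loose round support pillar of steel, 44 mm across and 50 mm high, with two dark bands round it, about 0.45 kg, standing upright. Origin at the centre of its underside, z up.
- gauge: Loose stepped steel gauge, about 0.2 kg, standing upright: a foot 44 x 44 mm, 12 mm thick, with a narrower upright on its middle, 20 mm wide along x and 30 mm along y, up to a total height of 42 mm. Origin at the centre of the foot's underside, z up. It stands on the bare bed, turned any way, and ends 10 mm below the runner.
- runner: Loose drawer runner: closed straight aluminium bar, 34 mm wide (its x), 230 mm long (its y), 18 mm high, about 0.25 kg, with dark slots in its top, lying flat on the bench. Origin at the centre of its underside, z up; the two ends are alike. Laid on block and pillar its underside is 58 mm above the bench.
- weight: Loose test weight of dark steel, about 0.45 kg, standing upright: a disc 48 mm across and 22 mm high, a neck 16 mm across, and on it a round grip knob 24 mm across from 30 mm to 55 mm above the underside. Origin at the centre of its underside, z up.

How it is judged:
By the outcome, as a careful person would: the job done as asked, in the order asked, and still so for the second after the job is handed in, with the robot touching nothing.
It also fails if it takes over 139 s, if anything falls off the work surface, if the arm or the gripper's body presses on something with over 40 N, if the wrist force passes 120 N, or if a joint passes its speed limit or range.

ROBOT

A 6-joint arm with a two-finger parallel gripper is mounted at the origin on the work surface. World frame = base frame: x ahead of the robot, y to its left, z up, the work surface at z = 0. Lengths are in m, angles in rad, forces in N, time in s.
With the tool pointing down it reaches from about 0.35 to 0.975 m from the base axis. Payload 4.9 kg.
Tool frame: the origin (TCP) lies on the centre line of the jaws, within the pads' length; the fingertips stand manip.tip_reach ahead of it and the grasp point (between the pads) is the TCP (manip.tip_reach is the distance from the TCP to the fingertips, in m); z points along the fingers, y is the line along which they close (so a half turn about z gives the same grasp; the last joint's range is limited). The gripper opens to 85 mm and grips with 20 to 120 N. Pads are 22 mm wide; open, the fingers measure 114 mm over their backs; the gripper's body (76 mm by 85 mm) begins 54 mm behind the grasp point. The pads swing forward as they close: fully open they stand 13 mm farther back than shut.
Start: joints at [1.093, 0.053, 1.613, -0, 1.476, -0.119], TCP at [0.219, 0.585, 0.25] pointing down, gripper open.
Joint ranges: [-3.01, 3.01], [-1.01, 2.22], [0.06, 2.58], [-1.02, 4.17], [0.09, 2.62], [-3.14, 3.14]. Speed limits (rad/s): [2.57, 2.57, 3.14, 3.14, 3.14, 3.14].

INTERFACE

Orientations are given as a unit quaternion [w, x, y, z].
In Python, from plant import manip gives the robot as it stands. The module is installed in compiled form; this text tells all that it offers.
- The arm moves only by the tool move_arm, never from a script. Its argument "rows" is a list of rows, each a list of 7 numbers: the shift along the tool's x, y, z in cm, then the turn, a rotation vector about the tool's x, y, z in degrees, then the opening, from -1 (shut) to 1 (fully open). In form: [[tx, ty, tz, ax, ay, az, jaw], ...]. A call has 1 to 20 rows; each row shifts and turns the commanded pose from where the row before left it, along the tool's axes as they then stand; what a row does not reach is not made up. A row lasts 1/12 s, in which the tool goes at most 41.7 mm and 7.16 degrees, less where a joint would pass 70% of its speed; a pose out of reach is approached as far as the arm can. A call is refused whole if a number of a shift passes 4.17 or a number of a turn 7.16, either way. A call with a gripper value outside its range is refused whole. The fingers move at their own pace and stop on an object; the grip force is fixed at half the most. Time passes only in rows, so rows that do not move let the fingers close. It gives the time, the measured TCP pose, the force, the opening and the grip force at its end, in the units of the state.
- manip.state(): the state, without advancing time (a new reading comes with each control period).
- manip.grab_frame(name): name is "scene" or "top" or "wrist"; returns a dict with "img" (384x512x3 uint8, blue, green, red), "mtx" (3x3 intrinsics, pixels), "R" (3x3) and "t" (3): a world point X has camera coordinates R X + t. Camera axes: x right, y down, z forward; pixel columns grow to the right and rows downward; lengths in m; the calibration is good to about 2 mm. A picture is of the moment at which its call begins. There is no depth.
- manip.job_done(): hands the job in; it is judged then, once.
The state is a dict: "time": time; "joint_pos": joint angles; "joint_vel": joint speeds; "joint_efforts": joint torques, N m; "tool_pos": TCP position; "tool_rot": TCP orientation; "contact_force": force on the tool from outside, world axes, zero at the start; "ft_torque": the same for the moment, N m; "gripper_width": opening from 0.0 (shut) to 1.0 (fully open); "grasp_force": force on a finger pad.
Only numpy, scipy, OpenCV 4.12 (cv2) and the standard library are available. Lean on these libraries where they do the work, as an engineer would, in place of code of your own. Each camera call takes 0.05 s, during which the arm holds its last target. There are 200 camera calls.

## Working session

There is one attempt and no reset: what is moved stays moved. The work goes in short steps, Python scripts to look and compute and a tool call to move; the robot and the scene stay as the last step left them, time stands still between calls to the robot, and variables do not carry over. Pictures are saved under pics/ and viewed, at most 14 in all, crops included, and the job is handed in when it is done.

Besides the shell and the picture viewer there is one more tool, called as name([rows], argument=value, ...), one row to a line, values as JSON. move_arm: Moves the arm, as the interface text tells. Its arguments: {"type":"object","properties":{"rows":{"type":"array","items":{"type":"array","items":{"type":"number"}}}},"required":["rows"]}

```bash
mkdir -p pics
python3 - <<'E'
from plant import manip
import cv2, numpy as np
print(manip.tip_reach, manip.state())
for n in ("scene","top"):
    f=manip.grab_frame(n); cv2.imwrite(f"pics/{n}0.png",f["img"]); print(n,f["mtx"].tolist(),np.round(f["R"],4).tolist(),f["t"].tolist())
    np.savez(n+"0.npz",**f)
a=cv2.imread("pics/top0.png");cv2.imwrite("pics/top0b.png",cv2.resize(a,(800,600),interpolation=cv2.INTER_CUBIC))
E
```

```text
0.019 {'time': 0.0, 'joint_pos': array([ 1.09303516e+00,  5.33497685e-02,  1.61424990e+00, -1.37622812e-05,
        1.47601826e+00, -1.19004420e-01]), 'joint_vel': array([-0.00010096,  0.00011991,  0.000175  , -0.00035444,  0.00044824,
        0.00095079]), 'joint_efforts': array([-2.57963395e-03, -3.93651259e+01, -3.70184147e+01, -1.95406228e-04,
        6.67635089e-03,  2.03639797e-05]), 'tool_pos': array([0.21918502, 0.58469577, 0.24909372]), 'tool_rot': array([-2.91143202e-04,  1.78417218e-01,  9.83954405e-01, -9.69906443e-04]), 'contact_force': array([ 0.07918974, -0.16279734,  0.47441028]), 'ft_torque': array([-0.01903325,  0.08075012,  0.04267106]), 'grasp_force': 0.0, 'gripper_width': 0.9990921545029283}
scene [[485.04946254557984, 0.0, 254.56625603038438], [0.0, 485.04946254557984, 181.60360709160895], [0.0, 0.0, 1.0]] [[0.2059, 0.9786, -0.003], [0.5454, -0.1173, -0.8299], [-0.8125, 0.1692, -0.5579]] [-0.17298808073473412, -0.2645437424214901, 1.6570635894009267]
top [[363.0604588875582, 0.0, 257.3819040540981], [0.0, 363.0604588875582, 190.9515797250052], [0.0, 0.0, 1.0]] [[-0.0297, -0.9989, -0.0369], [-0.9876, 0.035, -0.1531], [0.1543, 0.0319, -0.9875]] [0.10717366699818165, 0.545899767741492, 0.7223339008588062]
```

View pics/top0b.png

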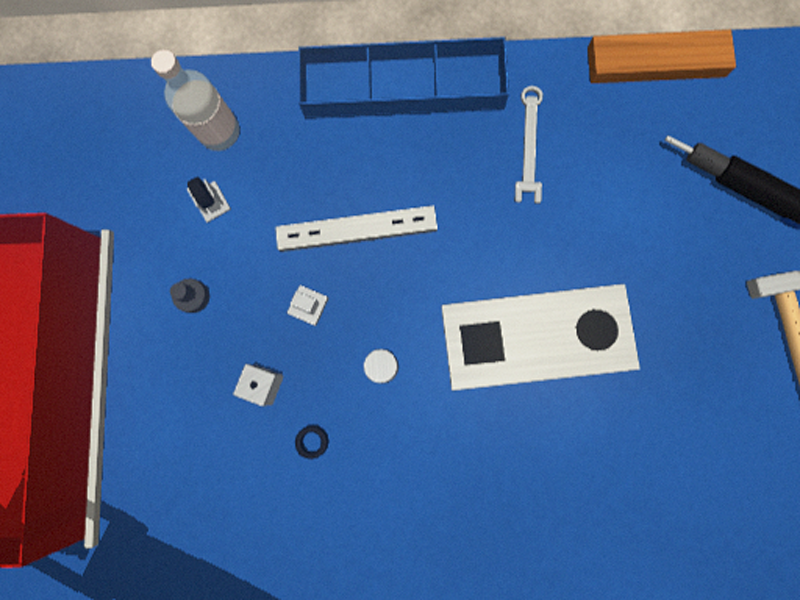

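View pics/scene0.png

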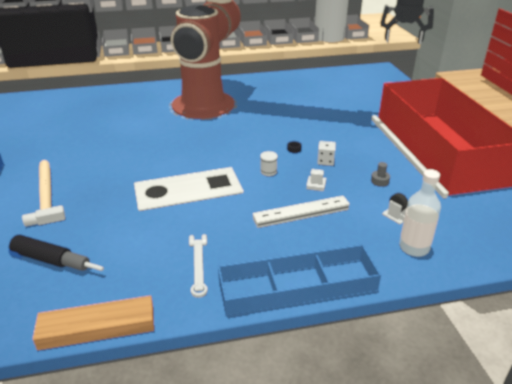

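The top picture (800x600, scale 1.5625) shows the block at (258,385), pillar (380,366), gauge (307,305), weight (188,295), runner (357,228), and bed (540,337) with the square pad left at (482,342) and the round pad right at (597,330). The scene view agrees. I'll fit silhouettes next.

```bash
cat > h.py <<'E'
import numpy as np, cv2
from scipy.optimize import minimize
def box(lx,ly,z0,z1): return np.array([[x,y,z] for x in(-lx/2,lx/2) for y in(-ly/2,ly/2) for z in(z0,z1)])
def cyl(d,z0,z1):
    a=np.linspace(0,2*np.pi,48,endpoint=False); return np.array([[d/2*np.cos(t),d/2*np.sin(t),z] for t in a for z in(z0,z1)])
M=dict(bed=[box(.12,.26,0,.006)],block=[box(.044,.044,0,.05)],pillar=[cyl(.044,0,.05)],
 gauge=[box(.044,.044,0,.012),box(.02,.03,.012,.042)],runner=[box(.034,.23,0,.018)],
 weight=[cyl(.048,0,.022),cyl(.016,.02,.031),cyl(.024,.030,.055)],
 square_pad=[box(.056,.056,0.0,.002)],round_pad=[cyl(.058,0.0,.002)])
def proj(f,X): 
    c=X@f["R"].T+f["t"]; p=c@f["mtx"].T; return p[:,:2]/p[:,2:]
def unproj(f,uv,z):
    d=f["R"].T@np.linalg.inv(f["mtx"])@np.array([uv[0],uv[1],1.]); C=-f["R"].T@f["t"]; return C+d*(z-C[2])/d[2]
S=4
def render(f,name,p,z,c0,sz):
    m=np.zeros((sz*S,sz*S),np.uint8); c,s=np.cos(p[2]),np.sin(p[2]); R=np.array([[c,-s,0],[s,c,0],[0,0,1]])
    for V in M[name]:
        q=(proj(f,V@R.T+[p[0],p[1],z])-c0+.5)*S*16-8
        cv2.fillConvexPoly(m,cv2.convexHull(np.round(q).astype(np.int32).reshape(-1,1,2)),1,shift=4)
    return cv2.resize(m.astype(np.float32),(sz,sz),interpolation=cv2.INTER_AREA)
def mask(img,name):
    b,g,r=[img[...,i].astype(float) for i in range(3)]
    if 'pad' in name: return (img.max(2)<70).astype(np.uint8)
    if name=='weight': return ((b<1.7*r+12)).astype(np.uint8)
    return (b<1.7*r).astype(np.uint8)
def fit(f,name,uv,z=0,sz=160,zg=None,angs=(0,.4,.8,1.2,1.6,2,2.4,2.8)):
    g=unproj(f,uv,zg if zg is not None else z+.02)
    c0=np.round(np.array(uv)-sz/2); x,y=c0.astype(int)
    pad=sz; I=cv2.copyMakeBorder(f["img"],pad,pad,pad,pad,cv2.BORDER_REPLICATE)[y+pad:y+pad+sz,x+pad:x+pad+sz]
    m=mask(I,name); n,l=cv2.connectedComponents(m); k=l[sz//2,sz//2]
    t=(l==k).astype(np.uint8)
    if name=='bed':
        cs,_=cv2.findContours(t,cv2.RETR_EXTERNAL,cv2.CHAIN_APPROX_NONE); t=cv2.fillPoly(t,cs,1)
    t=cv2.morphologyEx(t,cv2.MORPH_CLOSE,np.ones((3,3)))if name not in('weight',) else t
    t=t.astype(float)
    if k==0: print(name,'seed on background')
    def cost(p):
        r=render(f,name,[p[0]/100+g[0],p[1]/100+g[1],p[2]],z,c0,sz); return np.abs(r-t).sum()/t.sum()
    best=None
    for a in angs:
        r=minimize(cost,[0,0,a],method='Nelder-Mead',options=dict(initial_simplex=[[0,0,a],[1.5,0,a],[0,1.5,a],[0,0,a+.3]],xatol=1e-3,fatol=1e-5))
        if best is None or r.fun<best.fun: best=r
    p=best.x; return np.array([p[0]/100+g[0],p[1]/100+g[1],p[2]]),best.fun
E
cat > m.py <<'E'
from h import *
T=dict(np.load("top0.npz")); Sc=dict(np.load("scene0.npz"))
seeds=dict(block=(258,385),pillar=(380,366),gauge=(307,305),weight=(188,295),runner=(357,228),bed=(540,337),square_pad=(482,342),round_pad=(597,330))
ss=dict(block=(326,150),pillar=(268,162),gauge=(316,182),weight=(381,178),runner=(300,211),bed=(190,188),square_pad=(218,181),round_pad=(156,191))
for n in seeds:
    z=.006 if 'pad' in n else 0
    for f,uv in((T,np.array(seeds[n])/1.5625),(Sc,ss[n])):
        p,c=fit(f,n,uv,z); p[2]=(p[2]+np.pi/2)%np.pi-np.pi/2; print(n,np.round(p[:2]*1000,1),np.round(np.degrees(p[2]),1),round(c,3))
E
python3 m.py
```

```text
block [440.1 289.9] -22.3 0.056
block [438.4 285.4] 75.3 0.084
pillar [460.1 121.7] 32.6 0.046
pillar [459.6 117.3] 10.2 0.107
gauge [550.7 226.7] 64.9 0.051
gauge [548.9 222.6] -30.8 0.131
weight [569.3 392.9] 31.0 0.12
weight [566.8 390.1] 89.1 0.065
runner [659.9 154.3] 5.4 0.041
runner [657.4 150.2] 5.3 0.1
bed [495.1 -97.7] 4.6 0.014
bed [ 494.5 -102.6] 4.5 0.06
square_pad [489.1 -17.8] -85.0 0.103
square_pad seed on background
square_pad [ 733.2 -148.6] 76.7 0.98
round_pad [ 501.8 -176.6] -12.1 0.123
round_pad seed on background
round_pad [ 728.  -312.3] -50.1 0.982
```

move_arm([
  [-2.63,-1.6,0,0,0,0,1],
  [-2.63,-1.6,0,0,0,0,1],
  [-2.63,-1.6,0,0,0,0,1],
  [-2.63,-1.6,0,0,0,0,1],
  [-2.63,-1.6,0,0,0,0,1],
  [-2.63,-1.6,0,0,0,0,1],
  [-2.63,-1.6,0,0,0,0,1],
  [-2.63,-1.6,0,0,0,0,1],
  [-2.63,-1.6,0,0,0,0,1],
  [-2.63,-1.6,0,0,0,0,1],
  [-2.63,-1.6,0,0,0,0,1],
  [-2.63,-1.6,0,0,0,0,1],
  [0,0,0,0,0,1.7,1],
  [0,0,0,0,0,0,1],
  [0,0,0,0,0,0,1],
])

```text
time: 1.35
tool_pos: [0.4474, 0.2944, 0.2498]
tool_rot: [-0.0, 0.193, 0.981, -0.0]
contact_force: [0.8, -0.9, -0.5]
gripper_width: 0.999
grasp_force: 0.0
```

```bash
cat >> h.py <<'E'
def go(x,y,z,yaw=None):
    from plant import manip
    from scipy.spatial.transform import Rotation as Ro
    s=manip.state(); q=s["tool_rot"]; R=Ro.from_quat([q[1],q[2],q[3],q[0]]); m=R.as_matrix()
    cur=np.degrees(np.arctan2(m[1,1],m[0,1])); turn=0
    if yaw is not None: turn=(cur-yaw+90)%180-90
    a=np.radians(cur-turn); Y=np.array([np.cos(a),np.sin(a),0]); Z=np.array([0,0,-1.]); X=np.cross(Y,Z)
    d=(np.array([x,y,z])-s["tool_pos"])*100
    print("pos",np.round(s["tool_pos"]*1000,1),"yaw",round(cur,2),"t",round(s["time"],2),"w",round(s["gripper_width"],3),"F",np.round(s["contact_force"],1),"tilt",np.round(m[:2,2]*1000,1))
    print("TURN z",round(turn,2),"SHIFT cm",np.round([d@X,d@Y,d@Z],2), "j6",round(s["joint_pos"][5],2))
E
python3 - <<'E'
from h import *
from plant import manip
f=manip.grab_frame("wrist"); np.savez("w0.npz",**f); cv2.imwrite("pics/w0.png",f["img"])
s=manip.state(); print(s["time"],s["tool_pos"],proj(f,np.array([[.44,.29,.05],[.4392,.2876,.05]])))
go(.4392,.2876,.03,67.7)
E
```

```text
1.4 [0.44712095 0.29479173 0.24988827] [[246.96301669 158.3868818 ]
 [244.47286365 158.54901616]]
pos [447.1 294.8 249.9] yaw 67.8 t 1.4 w 1.002 F [-0.3  0.3 -0.3] tilt [-0.8 -0.1]
TURN z 0.1 SHIFT cm [ 0.46 -0.97 21.99] j6 -0.74
```

View pics/w0.png

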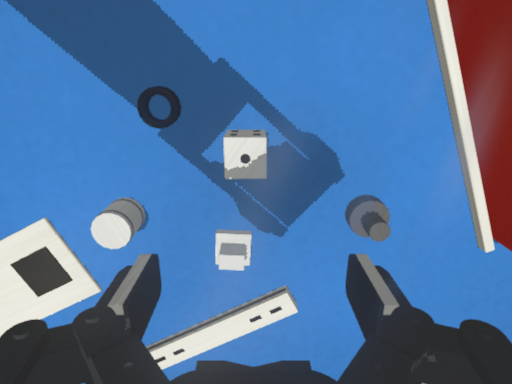

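The wrist view shows the block top at (245,158), squarely aligned with the jaws, which matches the prediction from the mean of the two cameras. The gauge is at (234,250), the pillar at (113,230) and the weight at (370,220).

Run:
```python
from h import *
f=dict(np.load("w0.npz"))
for n,uv in dict(block=(245,158),gauge=(234,240),pillar=(115,228)).items():
    p,c=fit(f,n,uv,0); print(n,np.round(p[:2]*1000,1),np.round(np.degrees(p[2])%90,1),round(c,3))
```

```text
block [439.5 288.1] 67.7 0.024
gauge [549.  224.3] 65.0 0.033
pillar [458.8 120.2] 26.2 0.027
```

move_arm([
  [0.23,-0.48,3.6,0,0,0,1],
  [0.23,-0.49,3.6,0,0,0,1],
  [0,0,3.6,0,0,0,1],
  [0,0,3.6,0,0,0,1],
  [0,0,2.6,0,0,0,1],
  [0,0,1,0,0,0,1],
  [0,0,0,0,0,0,1],
  [0,0,0,0,0,0,1],
])

```text
time: 2.07
tool_pos: [0.4397, 0.2881, 0.071]
tool_rot: [0.0, 0.192, 0.981, 0.0]
contact_force: [0.5, 0.1, 0.3]
gripper_width: 0.998
grasp_force: 0.0
```

move_arm([
  [0,0,2.5,0,0,0,1],
  [0,0,1.6,0,0,0,1],
  [0,0,0,0,0,0,1],
  [0,0,0,0,0,0,-1],
  [0,0,0,0,0,0,-1],
  [0,0,0,0,0,0,-1],
  [0,0,0,0,0,0,-1],
  [0,0,0,0,0,0,-1],
  [0,0,0,0,0,0,-1],
  [0,0,0,0,0,0,-1],
])

```text
time: 2.9
tool_pos: [0.4413, 0.2881, 0.0316]
tool_rot: [0.002, 0.193, 0.981, 0.001]
contact_force: [-0.7, -0.4, 7.6]
gripper_width: 0.509
grasp_force: 63.1
```

Run:
```python
from h import *
from plant import manip
print(manip.state()["grasp_force"])
a=np.radians(4.6);B=np.array([.4945,-.0999]);Y=np.array([-np.sin(a),np.cos(a)])
print("sq",B+.08*Y,"rd",B-.08*Y)
sq=B+.08*Y
go(*sq,.13,4.6); go(*sq,.13,94.6)
```

```text
63.105690479278564
sq [ 0.48808409 -0.02015769] rd [ 0.50091591 -0.17964231]
pos [441.3 288.1  31.6] yaw 67.75 t 2.9 w 0.509 F [-0.7 -0.4  7.6] tilt [3.4 1.5]
TURN z 63.15 SHIFT cm [-31.1    2.19  -9.84] j6 -0.75
pos [441.3 288.1  31.6] yaw 67.75 t 2.9 w 0.509 F [-0.7 -0.4  7.6] tilt [3.4 1.5]
TURN z -26.85 SHIFT cm [ -2.19 -31.1   -9.84] j6 -0.75
```

move_arm([
  [0,0,-2.0,0,0,0,-1],
  [0,0,-3.9,0,0,0,-1],
  [0,0,-3.9,0,0,-6.7,-1],
  [0,0,0,0,0,-6.7,-1],
  [0,0,0,0,0,-6.7,-1],
  [0,0,0,0,0,-6.7,-1],
  [-0.23,-3.11,0,0,0,0,-1],
  [-0.23,-3.11,0,0,0,0,-1],
  [-0.23,-3.11,0,0,0,0,-1],
  [-0.23,-3.11,0,0,0,0,-1],
  [-0.23,-3.11,0,0,0,0,-1],
  [-0.23,-3.11,0,0,0,0,-1],
  [-0.23,-3.11,0,0,0,0,-1],
  [-0.23,-3.11,0,0,0,0,-1],
  [-0.23,-3.11,0,0,0,0,-1],
  [-0.23,-3.11,0,0,0,0,-1],
  [0,0,0,0,0,0,-1],
  [0,0,0,0,0,0,-1],
  [0,0,0,0,0,0,-1],
  [0,0,0,0,0,0,-1],
])

```text
time: 4.57
tool_pos: [0.4864, -0.0199, 0.1266]
tool_rot: [-0.001, -0.04, 0.999, 0.0]
contact_force: [0.5, -0.0, -5.0]
gripper_width: 0.506
grasp_force: 64.4
```

Run:
```python
from h import *
go(.4894,-.0202,.040,94.6)
```

```text
pos [486.4 -19.9 126.6] yaw 94.6 t 4.57 w 0.506 F [ 0.5 -0.  -5. ] tilt [-1.4  0.6]
TURN z -0.0 SHIFT cm [-0.29 -0.05  8.66] j6 -1.85
```

move_arm([
  [-0.29,-0.05,3.0,0,0,0,-1],
  [0,0,3.0,0,0,0,-1],
  [0,0,1.8,0,0,0,-1],
  [0,0,0.5,0,0,0,-1],
  [0,0,0,0,0,0,-1],
  [0,0,0,0,0,0,-1],
  [0,0,0.1,0,0,0,-1],
  [0,0,0.1,0,0,0,-1],
  [0,0,0,0,0,0,-1],
  [0,0,0,0,0,0,-1],
])

```text
time: 5.4
tool_pos: [0.4907, -0.0212, 0.0432]
tool_rot: [0.001, -0.04, 0.999, -0.0]
contact_force: [0.7, -0.3, -5.2]
gripper_width: 0.506
grasp_force: 64.3
```

move_arm([
  [0.13,0.1,0.1,0,0,0,-1],
  [0,0,0.1,0,0,0,-1],
  [0,0,0.1,0,0,0,-1],
  [0,0,0,0,0,0,-1],
  [0,0,0,0,0,0,-1],
])

```text
time: 5.82
tool_pos: [0.4888, -0.0202, 0.0397]
tool_rot: [-0.0, -0.04, 0.999, 0.0]
contact_force: [-2.1, 1.0, 0.8]
gripper_width: 0.506
grasp_force: 64.8
```

move_arm([
  [0,0,0,0,0,0,0.3],
  [0,0,0,0,0,0,1],
  [0,0,0,0,0,0,1],
  [0,0,0,0,0,0,1],
  [0,0,0,0,0,0,1],
  [0,0,-2,0,0,0,1],
  [0,0,-4,0,0,0,1],
  [0,0,-4,0,0,0,1],
  [0,0,-2,0,0,0,1],
  [0,0,0,0,0,0,1],
  [0,0,0,0,0,0,1],
])

```text
time: 6.73
tool_pos: [0.4899, -0.0204, 0.1612]
tool_rot: [0.002, -0.04, 0.999, -0.0]
contact_force: [-0.3, 0.2, -1.4]
gripper_width: 1.0
grasp_force: 0.0
```

Run:
```python
from h import *
from plant import manip
f=manip.grab_frame("wrist"); np.savez("w1.npz",**f); cv2.imwrite("pics/w1.png",f["img"])
g=manip.grab_frame("top"); np.savez("t1.npz",**g); cv2.imwrite("pics/t1.png",g["img"])
go(.4594,.1198,.16,94.6)
```

```text
pos [487.9 -20.1 157.9] yaw 94.54 t 6.83 w 0.997 F [-0.   0.5 -0.8] tilt [-2.1  0.4]
TURN z -0.06 SHIFT cm [ 1.72 14.17 -0.21] j6 -1.84
```

View pics/w1.png

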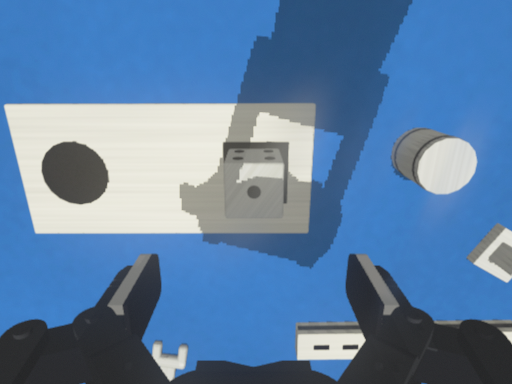

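The wrist view shows the block on the square pad, top face about (224–285, 165–218), with a strip of pad visible behind it. I'll enlarge it to measure.

Run:
```python
from h import *
f=dict(np.load("w1.npz")); t=dict(np.load("t1.npz"))
p,c=fit(f,'bed',(160,168),0,sz=320,zg=.006,angs=(0,.08,.2)); print(np.round(p[:2]*1000,1),np.degrees(p[2]),c)
p,c=fit(t,'bed',(540/1.5625,337/1.5625),0,zg=.006,angs=(0,.08,.2)); print(np.round(p[:2]*1000,1),np.degrees(p[2]),c)
a=cv2.resize(f["img"][130:235,205:305],None,fx=5,fy=5,interpolation=cv2.INTER_CUBIC)
cv2.imwrite("pics/c1.png",a)
```

```text
[493.5 -98.7] 4.6849555292817255 0.007991347422333739
[ 459.6 -134.3] 52.62368956135446 0.6482936872163582
```

View pics/c1.png

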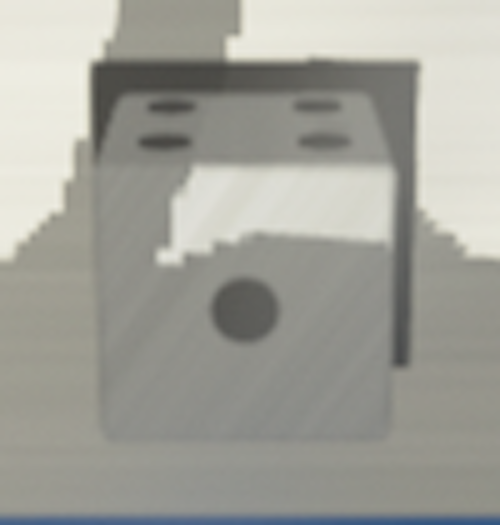

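Run:
```python
from h import *
f=dict(np.load("w1.npz"))
a=np.radians(4.68);B=np.array([.4935,-.0987]);X=np.array([np.cos(a),np.sin(a)]);Y=np.array([-np.sin(a),np.cos(a)])
def m(n,u,v,z):
    p=unproj(f,(205+(u+.5)/5-.5,130+(v+.5)/5-.5),z)[:2]-B; print(n,np.round([p@X*1000,p@Y*1000],1))
m('dot',245,310,.058)
for u,v in((98,165),(397,165),(100,440),(390,440)): m('top',u,v,.058)
for u,v in((118,93),(372,93)): m('base',u,v,.008)
for u,v in((92,62),(418,62),(408,366)): m('pad',u,v,.008)
```

```text
dot [-0.6 78. ]
top [-22.6  57. ]
top [-22.5  99.7]
top [20.2 56. ]
top [20.3 99.9]
base [-22.3  56.3]
base [-22.2  99.8]
pad [-27.7  52. ]
pad [-27.6 107.6]
pad [ 28.2 107.6]
```

The block is 1.9 mm short along the bed's y and 0.8 mm off in x, so I'll mend it now.

move_arm([
  [0,0,4,0,0,0,1],
  [0,0,4,0,0,0,1],
  [0,0,2.8,0,0,0,1],
  [0,0,1,0,0,0,1],
  [0,0,0,0,0,0,1],
  [0,0,0,0,0,0,-1],
  [0,0,0,0,0,0,-1],
  [0,0,0,0,0,0,-1],
  [0,0,0,0,0,0,-1],
  [0,0,0,0,0,0,-1],
  [0,0,0,0,0,0,-1],
  [0,0,0,0,0,0,-1],
])

```text
time: 7.83
tool_pos: [0.4907, -0.0205, 0.0438]
tool_rot: [0.002, -0.04, 0.999, -0.0]
contact_force: [-1.0, 0.8, 7.5]
gripper_width: 0.506
grasp_force: 63.3
```

move_arm([
  [0,0,-0.4,0,0,0,-1],
  [0,0,-0.4,0,0,0,-1],
  [0,0,0,0,0,0,-1],
  [-0.08,0.19,0,0,0,0,-1],
  [0,0,0,0,0,0,-1],
  [0,0,0,0,0,0,-1],
  [0,0,0,0,0,0,-1],
])

```text
time: 8.42
tool_pos: [0.489, -0.0182, 0.0488]
tool_rot: [-0.0, -0.04, 0.999, 0.0]
contact_force: [-0.4, -0.5, -5.4]
gripper_width: 0.507
grasp_force: 62.1
```

move_arm([
  [-0.24,-0.03,0.2,0,0,0,-1],
  [0,0,0,0,0,0,-1],
  [0,0,0.15,0,0,0,-1],
  [0,0,0.1,0,0,0,-1],
  [0,0,0,0,0,0,-1],
  [0,0,0.1,0,0,0,-1],
  [0,0,0,0,0,0,-1],
  [0,0,0,0,0,0,-1],
])

```text
time: 9.08
tool_pos: [0.4918, -0.0184, 0.0438]
tool_rot: [0.0, -0.04, 0.999, -0.0]
contact_force: [0.4, 0.4, -5.6]
gripper_width: 0.509
grasp_force: 62.2
```

move_arm([
  [0,0,0.08,0,0,0,-1],
  [0,0,0,0,0,0,-1],
  [0,0,0,0,0,0,-1],
])

```text
time: 9.33
tool_pos: [0.492, -0.0184, 0.0438]
tool_rot: [0.0, -0.04, 0.999, -0.0]
contact_force: [-3.4, 0.2, 3.6]
gripper_width: 0.51
grasp_force: 62.9
```

move_arm([
  [0,0,0,0,0,0,0.3],
  [0,0,0,0,0,0,1],
  [0,0,0,0,0,0,1],
  [0,0,0,0,0,0,1],
  [0,0,0,0,0,0,1],
  [0,0,-2,0,0,0,1],
  [0,0,-4,0,0,0,1],
  [0,0,-4,0,0,0,1],
  [0,0,-1.6,0,0,0,1],
  [0,0,0,0,0,0,1],
  [0,0,0,0,0,0,1],
])

```text
time: 10.25
tool_pos: [0.4926, -0.0186, 0.1604]
tool_rot: [0.002, -0.04, 0.999, -0.0]
contact_force: [0.2, -0.3, -0.7]
gripper_width: 1.0
grasp_force: 0.0
```

Run:
```python
from h import *
from plant import manip
f=manip.grab_frame("wrist"); np.savez("w2.npz",**f)
p,c=fit(f,'bed',(160,168),0,sz=320,zg=.006,angs=(0,.08,.2)); print(np.round(p[:2]*1000,1),np.degrees(p[2]),c)
cv2.imwrite("pics/c2.png",cv2.resize(f["img"][130:235,205:305],None,fx=5,fy=5,interpolation=cv2.INTER_CUBIC))
go(.4592,.1199,.038,94.6)
```

```text
[493.7 -98.7] 4.735050878399646 0.0065594691168963755
pos [491.5 -18.3 158.5] yaw 94.54 t 10.3 w 1.001 F [-1.8  0.1 -1. ] tilt [-0.3  0. ]
TURN z -0.06 SHIFT cm [ 2.11 14.04 12.05] j6 -1.84
```

View pics/c2.png

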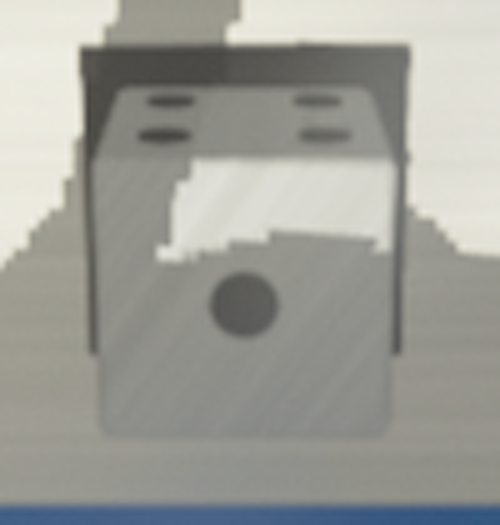

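Block now sits centred: equal pad strips left and right (80–118 and 372–410), and about 1 mm off in x. Next is the pillar.

move_arm([
  [0.42,2.81,0,0,0,0,1],
  [0.42,2.81,0,0,0,0,1],
  [0.42,2.81,0,0,0,0,1],
  [0.42,2.81,0,0,0,0,1],
  [0.42,2.8,0,0,0,0,1],
  [0,0,2,0,0,0,1],
  [0,0,4,0,0,0,1],
  [0,0,4,0,0,0,1],
  [0,0,2,0,0,0,1],
  [0,0,0.8,0,0,0,1],
  [0,0,0,0,0,0,1],
  [0,0,0,0,0,0,1],
])

```text
time: 11.3
tool_pos: [0.4594, 0.1198, 0.0306]
tool_rot: [-0.001, -0.04, 0.999, -0.0]
contact_force: [0.2, -0.2, 0.1]
gripper_width: 1.0
grasp_force: 0.0
```

move_arm([
  [0,0,0,0,0,0,-1],
  [0,0,0,0,0,0,-1],
  [0,0,0,0,0,0,-1],
  [0,0,0,0,0,0,-1],
  [0,0,0,0,0,0,-1],
  [0,0,0,0,0,0,-1],
  [0,0,0,0,0,0,-1],
])

```text
time: 11.88
tool_pos: [0.4612, 0.1202, 0.0328]
tool_rot: [0.002, -0.04, 0.999, 0.0]
contact_force: [-1.7, 0.9, 7.7]
gripper_width: 0.493
grasp_force: 61.1
```

Run:
```python
from h import *
go(.5004,-.1781,.13,94.7)
```

```text
pos [461.2 120.2  32.8] yaw 94.53 t 11.88 w 0.493 F [-1.7  0.9  7.7] tilt [3.1 0.6]
TURN z -0.17 SHIFT cm [ -1.46 -30.05  -9.72] j6 -1.55
```

move_arm([
  [0,0,-2.0,0,0,0,-1],
  [0,0,-4,0,0,0,-1],
  [0,0,-4,0,0,0,-1],
  [-0.19,-3.0,0,0,0,0,-1],
  [-0.19,-3.0,0,0,0,0,-1],
  [-0.19,-3.0,0,0,0,0,-1],
  [-0.19,-3.0,0,0,0,0,-1],
  [-0.19,-3.0,0,0,0,0,-1],
  [-0.19,-3.0,0,0,0,0,-1],
  [-0.19,-3.0,0,0,0,0,-1],
  [-0.19,-3.0,0,0,0,0,-1],
  [-0.19,-3.0,0,0,0,0,-1],
  [-0.19,-3.0,0,0,0,0,-1],
  [0,0,2,0,0,0,-1],
  [0,0,3,0,0,0,-1],
  [0,0,2,0,0,0,-1],
  [0,0,0,0,0,0,-1],
  [0,0,0,0,0,0,-1],
  [0,0,0,0,0,0,-1],
])

```text
time: 13.47
tool_pos: [0.5028, -0.1777, 0.0618]
tool_rot: [0.0, -0.04, 0.999, -0.0]
contact_force: [0.8, -0.1, -4.1]
gripper_width: 0.491
grasp_force: 62.4
```

Run:
```python
from h import *
go(.5024,-.1781,.0415,94.7)
```

```text
pos [ 502.8 -177.7   61.8] yaw 94.56 t 13.47 w 0.491 F [ 0.8 -0.1 -4.1] tilt [ 0.8 -0.5]
TURN z -0.14 SHIFT cm [ 0.05 -0.03  2.03] j6 -2.13
```

move_arm([
  [0.04,-0.03,1.0,0,0,0,-1],
  [0,0,0.6,0,0,0,-1],
  [0,0,0.2,0,0,0,-1],
  [0,0,0,0,0,0,-1],
  [0,0,0.1,0,0,0,-1],
  [0,0,0.1,0,0,0,-1],
  [0,0,0,0,0,0,-1],
  [0,0,0,0,0,0,-1],
])

```text
time: 14.13
tool_pos: [0.5022, -0.178, 0.0412]
tool_rot: [0.0, -0.04, 0.999, -0.0]
contact_force: [-0.2, -0.4, -5.0]
gripper_width: 0.484
grasp_force: 62.4
```

move_arm([
  [0,0,0.1,0,0,0,-1],
  [0,0,0,0,0,0,-1],
  [0,0,0,0,0,0,-1],
  [0,0,0,0,0,0,-1],
])

```text
time: 14.47
tool_pos: [0.5024, -0.1781, 0.0409]
tool_rot: [0.0, -0.04, 0.999, -0.0]
contact_force: [-3.7, 1.9, 4.6]
gripper_width: 0.49
grasp_force: 63.3
```

move_arm([
  [0,0,0,0,0,0,0.3],
  [0,0,0,0,0,0,1],
  [0,0,0,0,0,0,1],
  [0,0,0,0,0,0,1],
  [0,0,0,0,0,0,1],
  [0,0,-2,0,0,0,1],
  [0,0,-4,0,0,0,1],
  [0,0,-4,0,0,0,1],
  [0,0,-1.8,0,0,0,1],
  [0,0,0,0,0,0,1],
  [0,0,0,0,0,0,1],
])

```text
time: 15.38
tool_pos: [0.5029, -0.1784, 0.1596]
tool_rot: [0.002, -0.04, 0.999, -0.001]
contact_force: [0.8, -0.8, 0.6]
gripper_width: 0.999
grasp_force: 0.0
```

Run:
```python
from h import *
from plant import manip
f=manip.grab_frame("wrist"); np.savez("w3.npz",**f); cv2.imwrite("pics/w3.png",cv2.resize(f["img"][100:260,180:380],None,fx=4,fy=3.75,interpolation=cv2.INTER_CUBIC))
go(.5493,.2243,.16,65); go(.5493,.2243,.16,155)
```

```text
pos [ 501.8 -177.8  157.5] yaw 94.54 t 15.43 w 0.997 F [ 0.7  0.3 -0.3] tilt [-0.3  0.2]
TURN z 29.54 SHIFT cm [12.69 38.45 -0.25] j6 -2.13
pos [ 501.8 -177.8  157.5] yaw 94.54 t 15.43 w 0.997 F [ 0.7  0.3 -0.3] tilt [-0.3  0.2]
TURN z -60.46 SHIFT cm [-38.45  12.69  -0.25] j6 -2.13
```

View pics/w3.png

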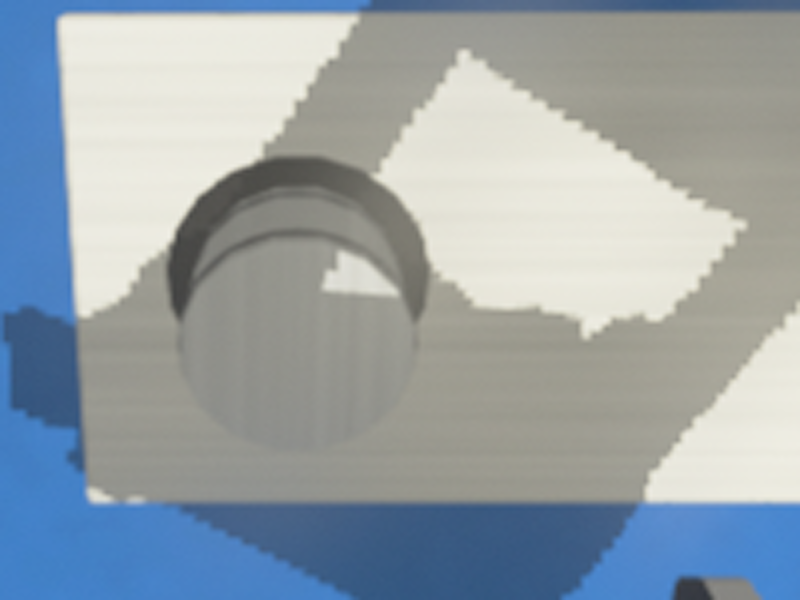

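The pillar is on the round pad: pad edges at 167, 429 and 155, and the pillar's top disc spans 179–416 horizontally, 233–450 vertically. I'll work out its offset from the projection.

Run:
```python
from h import *
from scipy.optimize import least_squares
f=dict(np.load("w3.npz"))
def ext(d,z,p):
    a=np.linspace(0,2*np.pi,360); q=proj(f,np.c_[p[0]+d/2*np.cos(a),p[1]+d/2*np.sin(a),0*a+z])
    u=(q[:,0]+.5-180)*4-.5; v=(q[:,1]+.5-100)*3.75-.5; return np.array([u.min(),u.max(),v.min(),v.max()])
P=least_squares(lambda p:(ext(.058,.008,p)-[167,429,155,0])[:3],[.5,-.178]).x
Q=least_squares(lambda p:(ext(.044,.058,p)-[179,416,233,450]),[.5,-.178]).x
a=np.radians(4.7);D=(Q-P)*1000
print(np.round(P*1000,1),np.round(Q*1000,1),"dx,dy bed",D@[np.cos(a),np.sin(a)],D@[-np.sin(a),np.cos(a)],ext(.044,.058,Q),ext(.044,.008,P))
p,c=fit(f,'bed',(330,168),0,sz=320,zg=.006,angs=(0,.08,.2)); print(np.round(p[:2]*1000,1),np.degrees(p[2]),c)
```

```text
[ 500.3 -178.6] [ 498.9 -178.8] dx,dy bed -1.3834529435608376 -0.1451302496429308 [176.95019247 418.04900393 234.95037284 447.94806776] [197.49240199 398.48255495 185.61945784 366.50436137]
[493.8 -98.8] 4.662534224933239 0.015216326951323215
```

move_arm([
  [0,0,0,0,0,5.9,1],
  [0,0,0,0,0,5.9,1],
  [0,0,0,0,0,5.9,1],
  [0,0,0,0,0,5.9,1],
  [0,0,0,0,0,5.9,1],
  [1.06,3.2,0,0,0,0,1],
  [1.06,3.2,0,0,0,0,1],
  [1.06,3.2,0,0,0,0,1],
  [1.06,3.2,0,0,0,0,1],
  [1.06,3.2,0,0,0,0,1],
  [1.06,3.2,0,0,0,0,1],
  [1.06,3.2,0,0,0,0,1],
  [1.06,3.2,0,0,0,0,1],
  [1.06,3.2,0,0,0,0,1],
  [1.06,3.2,0,0,0,0,1],
  [1.06,3.2,0,0,0,0,1],
  [1.06,3.2,0,0,0,0,1],
  [0,0,1,0,0,0,1],
  [0,0,0,0,0,0,1],
  [0,0,0,0,0,0,1],
])

```text
time: 17.1
tool_pos: [0.5469, 0.2231, 0.1448]
tool_rot: [-0.002, 0.216, 0.976, -0.002]
contact_force: [0.4, -0.6, -0.4]
gripper_width: 1.001
grasp_force: 0.0
```

Run:
```python
from h import *
from plant import manip
f=manip.grab_frame("wrist"); uv=proj(f,np.array([[.5493,.2243,.02]]))[0]; cv2.imwrite("pics/w4.png",f["img"])
p,c=fit(f,'gauge',uv,0); print(np.round(p[:2]*1000,1),np.degrees(p[2])%180,c)
go(*p[:2],.036,np.degrees(p[2]))
```

```text
[549.3 224.4] 155.21788642840284 0.015640809443507587
pos [547.5 222.7 145.8] yaw 65.0 t 17.15 w 1.006 F [-0.3  0.4  0.5] tilt [-3.8 -1.4]
TURN z 89.79 SHIFT cm [ 0.22  0.09 10.98] j6 -0.87
```

move_arm([
  [-0.09,0.23,3,0,0,0,1],
  [0,0,4,0,0,0,1],
  [0,0,3,0,0,0,1],
  [0,0,0.9,0,0,0,1],
  [0,0,0,0,0,0,1],
  [0,0,0,0,0,0,1],
])

```text
time: 17.65
tool_pos: [0.551, 0.2248, 0.0397]
tool_rot: [0.0, 0.217, 0.976, 0.0]
contact_force: [0.5, 0.1, 0.1]
gripper_width: 0.998
grasp_force: 0.0
```

move_arm([
  [0,0,0,0,0,0,-1],
  [0,0,0,0,0,0,-1],
  [0,0,0,0,0,0,-1],
  [0,0,0,0,0,0,-1],
  [0,0,0,0,0,0,-1],
  [0,0,0,0,0,0,-1],
  [0,0,0,0,0,0,-1],
  [0,0,0,0,0,0,-1],
  [0,0,0,0,0,0,-1],
])

```text
time: 18.4
tool_pos: [0.5516, 0.2259, 0.0405]
tool_rot: [0.001, 0.216, 0.976, 0.0]
contact_force: [0.5, -0.1, 5.8]
gripper_width: 0.335
grasp_force: 61.1
```

Run:
```python
from h import *
go(.4938,-.0986,.15,4.7)
```

```text
pos [551.6 225.9  40.5] yaw 65.05 t 18.4 w 0.335 F [ 0.5 -0.1  5.8] tilt [2.2 0.5]
TURN z 60.35 SHIFT cm [-31.86  -8.42 -10.95] j6 -0.87
```

move_arm([
  [0,0,-2.0,0,0,0,-1],
  [0,0,-4,0,0,6.7,-1],
  [0,0,-4,0,0,6.7,-1],
  [0,0,-0.9,0,0,6.7,-1],
  [0,0,0,0,0,6.7,-1],
  [0,0,0,0,0,6.7,-1],
  [0,0,0,0,0,6.7,-1],
  [0,0,0,0,0,6.7,-1],
  [0,0,0,0,0,6.7,-1],
  [0,0,0,0,0,6.7,-1],
  [-3.2,-0.84,0,0,0,0,-1],
  [-3.2,-0.84,0,0,0,0,-1],
  [-3.2,-0.84,0,0,0,0,-1],
  [-3.2,-0.84,0,0,0,0,-1],
  [-3.2,-0.84,0,0,0,0,-1],
  [-3.2,-0.84,0,0,0,0,-1],
  [-3.2,-0.84,0,0,0,0,-1],
  [-3.2,-0.84,0,0,0,0,-1],
  [-3.2,-0.84,0,0,0,0,-1],
  [-3.2,-0.84,0,0,0,0,-1],
])

```text
time: 20.07
tool_pos: [0.492, -0.1014, 0.147]
tool_rot: [-0.001, 0.677, 0.736, -0.0]
contact_force: [0.3, 0.4, -1.1]
gripper_width: 0.341
grasp_force: 60.1
```

move_arm([
  [0,0,0,0,0,0,-1],
  [0,0,0,0,0,0,-1],
  [0,0,0,0,0,0,-1],
])

```text
time: 20.32
tool_pos: [0.4928, -0.0998, 0.1472]
tool_rot: [-0.001, 0.677, 0.736, -0.0]
contact_force: [-0.8, 0.2, -2.0]
gripper_width: 0.337
grasp_force: 60.1
```

Run:
```python
from h import *
go(.4939,-.1000,.047,4.7)
```

```text
pos [492.8 -99.8 147.2] yaw 4.72 t 20.32 w 0.337 F [-0.8  0.2 -2. ] tilt [-1.4  1.1]
TURN z 0.02 SHIFT cm [-0.03  0.11 10.02] j6 -0.43
```

move_arm([
  [-0.03,0.1,3.5,0,0,0,-1],
  [0,0,3.5,0,0,0,-1],
  [0,0,2.0,0,0,0,-1],
  [0,0,0.6,0,0,0,-1],
  [0,0,0,0,0,0,-1],
  [0,0,0,0,0,0,-1],
  [0,0,0,0,0,0,-1],
])

```text
time: 20.9
tool_pos: [0.496, -0.1005, 0.0541]
tool_rot: [0.002, 0.677, 0.736, 0.001]
contact_force: [0.4, -1.3, -2.1]
gripper_width: 0.336
grasp_force: 60.0
```

move_arm([
  [0,0,0.3,0,0,0,-1],
  [0,0,0,0,0,0,-1],
  [0,0,0,0,0,0,-1],
  [0,0,0,0,0,0,-1],
])

```text
time: 21.23
tool_pos: [0.4946, -0.1007, 0.0496]
tool_rot: [0.0, 0.677, 0.736, 0.0]
contact_force: [-0.2, -0.1, -1.9]
gripper_width: 0.338
grasp_force: 60.0
```

move_arm([
  [0.07,-0.06,0.2,0,0,0,-1],
  [0,0,0.1,0,0,0,-1],
  [0,0,0,0,0,0,-1],
  [0,0,0,0,0,0,-1],
])

```text
time: 21.57
tool_pos: [0.4938, -0.0999, 0.0464]
tool_rot: [-0.0, 0.677, 0.736, 0.0]
contact_force: [-2.2, 1.2, 2.3]
gripper_width: 0.337
grasp_force: 60.6
```

move_arm([
  [0,0,0,0,0,0,0.2],
  [0,0,0,0,0,0,0.6],
  [0,0,0,0,0,0,0.6],
  [0,0,0,0,0,0,0.6],
  [0,0,0,0,0,0,0.6],
  [0,0,-2,0,0,0,0.6],
  [0,0,-4,0,0,0,0.6],
  [0,0,-4,0,0,0,1],
  [0,0,-2,0,0,0,1],
  [0,0,0,0,0,0,1],
  [0,0,0,0,0,0,1],
  [0,0,0,0,0,0,1],
])

```text
time: 22.57
tool_pos: [0.493, -0.0996, 0.1649]
tool_rot: [-0.001, 0.677, 0.736, -0.0]
contact_force: [-0.4, -0.2, -0.2]
gripper_width: 1.004
grasp_force: 0.0
```

Run:
```python
from h import *
from plant import manip
f=manip.grab_frame("wrist"); np.savez("w5.npz",**f); cv2.imwrite("pics/w5.png",cv2.resize(f["img"],(800,600),interpolation=cv2.INTER_CUBIC))
t=manip.grab_frame("top"); np.savez("t5.npz",**t)
go(.6585,.1525,.16,5.4)
```

```text
pos [492.4 -99.4 163.7] yaw 4.74 t 22.67 w 0.999 F [ 0.1 -0.3 -0.7] tilt [-3.7  1.3]
TURN z -0.66 SHIFT cm [23.52 18.9   0.37] j6 -0.43
```

View pics/w5.png

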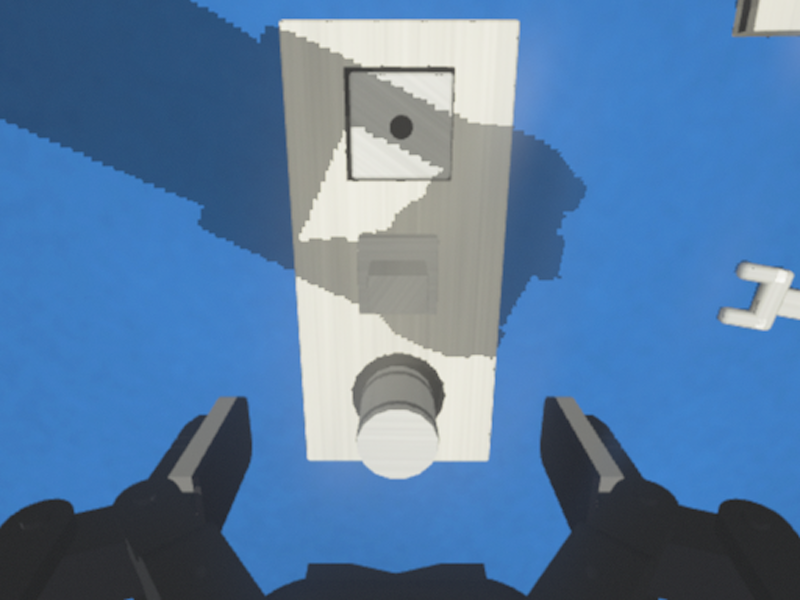

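The view shows the block (347–453, 69–180), gauge foot (358–438, 235–312) and pillar (top disc centred at 397,437), all along the bed's centre line (bed corners 280,19 to 489,461).

Run:
```python
from h import *
f=dict(np.load("w5.npz"))
k=1.5625; U=lambda u,v,z: unproj(f,((u+.5)/k-.5,(v+.5)/k-.5),z)[:2]*1000
c=np.array([U(280,19,.006),U(520,19,.006),U(308,461,.006),U(489,461,.006)]); B=c.mean(0)
Y=(c[0]+c[1]-c[2]-c[3]); Y/=np.linalg.norm(Y); X=np.array([Y[1],-Y[0]])
print("bed",B,np.degrees(np.arctan2(X[1],X[0])),np.linalg.norm(c[0]-c[1]),np.linalg.norm(c[0]-c[2]))
def m(n,pts,z):
    q=np.array([U(*p,z) for p in pts]); d=q-B; d=np.c_[d@X,d@Y]; print(n,np.round(d.mean(0),1),np.round(d,1).tolist())
m('gauge',[(358,235),(438,235),(359,313),(437,313)],.018)
m('gtop',[(367,276),(428,276),(364,313),(430,313)],.048)
m('block',[(346,69),(454,69),(349,179.5),(451,179.5)],.058)
m('pillar lr',[(357,437),(439,437)],.058)
m('dot',[(401,127)],.058)
go(.6585,.1525,.16,5.4)
```

```text
bed [494.64211437 -98.90600804] 4.679134098196453 118.29812956419096 259.3226159664468
gauge [-0.7  1.6] [[-22.2, 24.0], [20.8, 24.1], [-22.7, -20.9], [21.5, -20.8]]
gtop [-1.1  0.3] [[-16.0, 10.0], [14.0, 10.1], [-17.9, -9.4], [15.4, -9.4]]
block [-0.1 80.1] [[-22.6, 102.5], [22.1, 102.6], [-22.6, 57.6], [22.5, 57.7]]
pillar lr [ -0.6 -75.5] [[-22.2, -75.6], [21.0, -75.5]]
dot [ 0.3 79.7] [[0.3, 79.7]]
pos [492.4 -99.4 163.7] yaw 4.74 t 22.67 w 0.999 F [ 0.1 -0.3 -0.7] tilt [-3.7  1.3]
TURN z -0.66 SHIFT cm [23.52 18.9   0.37] j6 -0.43
```

move_arm([
  [2.94,2.36,0,0,0,0,1],
  [2.94,2.36,0,0,0,0,1],
  [2.94,2.36,0,0,0,0,1],
  [2.94,2.36,0,0,0,0,1],
  [2.94,2.36,0,0,0,0,1],
  [2.94,2.36,0,0,0,0,1],
  [2.94,2.36,0,0,0,0,1],
  [2.94,2.36,0,0,0,0,1],
  [0,0,0,0,0,-0.7,1],
  [0,0,0,0,0,0,1],
  [0,0,0,0,0,0,1],
])

```text
time: 23.58
tool_pos: [0.6614, 0.15, 0.1638]
tool_rot: [-0.001, 0.673, 0.74, -0.001]
contact_force: [0.2, 0.1, 0.0]
gripper_width: 1.0
grasp_force: 0.0
```

Run:
```python
from h import *
from plant import manip
f=manip.grab_frame("wrist"); uv=proj(f,np.array([[.6585,.1525,.018]]))[0]; print(uv); cv2.imwrite("pics/w6.png",f["img"]); np.savez("w6.npz",**f)
p,c=fit(f,'runner',uv,0,sz=360,angs=(0,.1,.2)); print(np.round(p[:2]*1000,1),np.degrees(p[2])%180,c)
go(*p[:2],.028,np.degrees(p[2]))
```

```text
[250.67707777 175.29304974]
[657.8 152.8] 5.460717324905148 0.16765639698965193
pos [661.4 149.4 164.4] yaw 5.4 t 23.63 w 1.004 F [-0.1 -0.7 -0.1] tilt [-2.8 -0.6]
TURN z -0.06 SHIFT cm [ 0.37 -0.33 13.64] j6 0.02
```

View pics/w6.png

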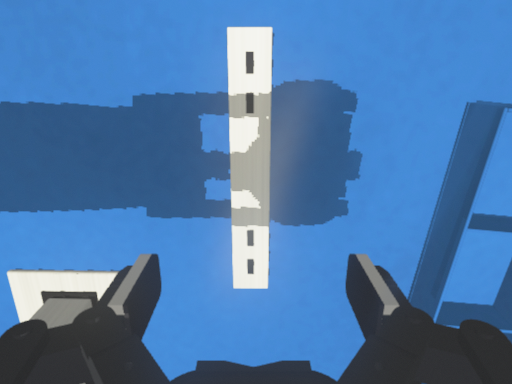

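The runner lies upright in the view, from (228–272, 27) to (234–269, 288), and its middle is under the jaws.

Run:
```python
from h import *
f=dict(np.load("w6.npz"))
q=np.array([unproj(f,p,.018) for p in((228,27),(272,27),(234,288.5),(269,288.5))])*1000
print(np.round(q,1),q.mean(0),np.linalg.norm(q[0]-q[2]),np.linalg.norm(q[0]-q[1]))
go(.6580,.1528,.024,5.4)
```

```text
[[631.  265.5  18. ]
 [663.6 268.6  18. ]
 [653.   36.5  18. ]
 [686.9  39.8  18. ]] [658.63608087 152.59909207  18.        ] 230.06537310215143 32.745243081710726
pos [661.4 149.4 164.4] yaw 5.4 t 23.63 w 1.004 F [-0.1 -0.7 -0.1] tilt [-2.8 -0.6]
TURN z -0.0 SHIFT cm [ 0.37 -0.3  14.04] j6 0.02
```

move_arm([
  [0.35,-0.3,4,0,0,0,1],
  [0,0,4,0,0,0,1],
  [0,0,3.5,0,0,0,1],
  [0,0,2,0,0,0,1],
  [0,0,0.4,0,0,0,1],
  [0,0,0,0,0,0,1],
  [0,0,0,0,0,0,1],
  [0,0,0,0,0,0,1],
])

```text
time: 24.3
tool_pos: [0.661, 0.1531, 0.0301]
tool_rot: [0.002, 0.673, 0.74, 0.002]
contact_force: [0.5, -0.3, 0.2]
gripper_width: 0.999
grasp_force: 0.0
```

move_arm([
  [0,-0.1,0.3,0,0,0,1],
  [0,0,0,0,0,0,1],
  [0,0,0,0,0,0,1],
])

```text
time: 24.55
tool_pos: [0.6585, 0.1533, 0.025]
tool_rot: [0.0, 0.673, 0.74, 0.001]
contact_force: [-0.4, 1.2, -0.1]
gripper_width: 1.002
grasp_force: 0.0
```

move_arm([
  [0,0,0,0,0,0,-1],
  [0,0,0,0,0,0,-1],
  [0,0,0,0,0,0,-1],
  [0,0,0,0,0,0,-1],
  [0,0,0,0,0,0,-1],
  [0,0,0,0,0,0,-1],
  [0,0,0,0,0,0,-1],
  [0,0,0,0,0,0,-1],
  [0,0,0,0,0,0,-1],
])

```text
time: 25.3
tool_pos: [0.6583, 0.1533, 0.0243]
tool_rot: [0.0, 0.673, 0.74, 0.0]
contact_force: [0.4, -0.7, 2.8]
gripper_width: 0.378
grasp_force: 62.2
```

Run:
```python
from h import *
go(.4940,-.0988,.15,4.7)
```

```text
pos [658.3 153.3  24.3] yaw 5.44 t 25.3 w 0.378 F [ 0.4 -0.7  2.8] tilt [0.6 0.1]
TURN z 0.74 SHIFT cm [-23.78 -18.44 -12.57] j6 0.02
```

move_arm([
  [0,0,-2.0,0,0,0,-1],
  [0,0,-4,0,0,0,-1],
  [0,0,-4,0,0,0,-1],
  [0,0,-2.5,0,0,0.7,-1],
  [-2.37,-1.84,0,0,0,0,-1],
  [-2.37,-1.84,0,0,0,0,-1],
  [-2.37,-1.84,0,0,0,0,-1],
  [-2.37,-1.84,0,0,0,0,-1],
  [-2.37,-1.84,0,0,0,0,-1],
  [-2.37,-1.84,0,0,0,0,-1],
  [-2.37,-1.84,0,0,0,0,-1],
  [-2.37,-1.84,0,0,0,0,-1],
  [-2.37,-1.84,0,0,0,0,-1],
  [-2.37,-1.84,0,0,0,0,-1],
  [0,0,0,0,0,0,-1],
  [0,0,0,0,0,0,-1],
  [0,0,0,0,0,0,-1],
  [0,0,0,0,0,0,-1],
])

```text
time: 26.8
tool_pos: [0.4943, -0.0975, 0.1485]
tool_rot: [-0.0, 0.677, 0.736, -0.0]
contact_force: [-0.2, -0.5, -1.5]
gripper_width: 0.38
grasp_force: 61.7
```

Run:
```python
from h import *
go(.4942,-.0983,.085,4.7)
```

```text
pos [494.3 -97.5 148.5] yaw 4.79 t 26.8 w 0.38 F [-0.2 -0.5 -1.5] tilt [-0.7  0.6]
TURN z 0.09 SHIFT cm [-0.08 -0.02  6.35] j6 -0.43
```

move_arm([
  [-0.08,-0.02,2.5,0,0,0.1,-1],
  [0,0,2.2,0,0,0,-1],
  [0,0,1.2,0,0,0,-1],
  [0,0,0.3,0,0,0,-1],
  [0,0,0,0,0,0,-1],
  [0,0,0,0,0,0,-1],
  [0,0,0,0,0,0,-1],
  [0,0,0,0,0,0,-1],
])

```text
time: 27.47
tool_pos: [0.4952, -0.0993, 0.0885]
tool_rot: [0.001, 0.678, 0.735, 0.001]
contact_force: [-0.3, -0.3, -2.7]
gripper_width: 0.378
grasp_force: 61.6
```

Run:
```python
from h import *
from plant import manip
f=manip.grab_frame("scene"); cv2.imwrite("pics/s7.png",cv2.resize(f["img"][130:240,110:270],None,fx=5,fy=5,interpolation=cv2.INTER_CUBIC))
go(.4942,-.0983,.0825,4.7)
```

```text
pos [495.  -99.2  88.3] yaw 4.64 t 27.52 w 0.375 F [-0.7 -0.2 -2.8] tilt [ 2.2 -0.8]
TURN z -0.06 SHIFT cm [ 0.1  -0.08  0.58] j6 -0.43
```

View pics/s7.png

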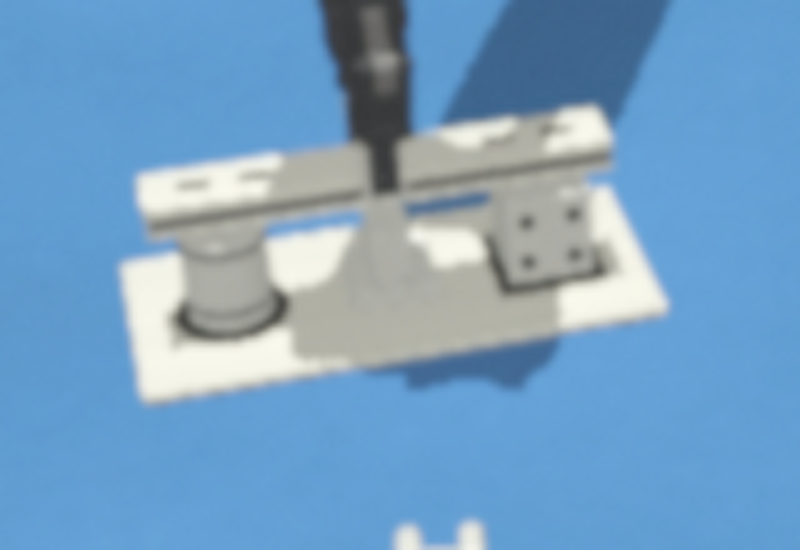

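The runner is held level just above the pillar top (225,240) and block top (540,185), with the gauge between at (385,250). I'll lower it gently.

move_arm([
  [0.09,-0.08,0.2,0,0,0,-1],
  [0,0,0.15,0,0,0,-1],
  [0,0,0.1,0,0,0,-1],
  [0,0,0,0,0,0,-1],
  [0,0,0,0,0,0,-1],
])

```text
time: 27.93
tool_pos: [0.4932, -0.0981, 0.0824]
tool_rot: [-0.0, 0.678, 0.735, -0.0]
contact_force: [-0.5, 1.1, -3.3]
gripper_width: 0.379
grasp_force: 61.7
```

move_arm([
  [0,0.08,0.07,0,0,0,-1],
  [0,0,0,0,0,0,-1],
  [0,0,0,0,0,0,-1],
])

```text
time: 28.18
tool_pos: [0.4943, -0.0982, 0.0823]
tool_rot: [0.0, 0.678, 0.735, -0.0]
contact_force: [-1.2, -0.3, 1.5]
gripper_width: 0.375
grasp_force: 62.2
```

move_arm([
  [0,0,0,0,0,0,-0.15],
  [0,0,0,0,0,0,0.2],
  [0,0,0,0,0,0,0.6],
  [0,0,0,0,0,0,0.6],
  [0,0,0,0,0,0,0.6],
  [0,0,-2,0,0,0,0.6],
  [0,0,-4,0,0,0,0.6],
  [0,0,-4,0,0,0,1],
  [0,0,0,0,0,0,1],
  [0,0,0,0,0,0,1],
  [0,0,0,0,0,0,1],
])

```text
time: 29.1
tool_pos: [0.494, -0.098, 0.1817]
tool_rot: [0.0, 0.678, 0.735, 0.0]
contact_force: [-0.1, 0.1, -1.2]
gripper_width: 1.001
grasp_force: 0.0
```

Run:
```python
from h import *
from plant import manip
f=manip.grab_frame("wrist"); np.savez("w8.npz",**f); cv2.imwrite("pics/w8.png",cv2.resize(f["img"],(800,600),interpolation=cv2.INTER_CUBIC))
go(.5680,.3913,.18,4.7); go(.5680,.3913,.18,40)
```

```text
pos [493.4 -97.8 180.5] yaw 4.64 t 29.15 w 0.999 F [ 0.3  0.5 -1.1] tilt [-1.9  0.7]
TURN z -0.06 SHIFT cm [48.14 11.45  0.05] j6 -0.42
pos [493.4 -97.8 180.5] yaw 4.64 t 29.15 w 0.999 F [ 0.3  0.5 -1.1] tilt [-1.9  0.7]
TURN z -35.36 SHIFT cm [32.67 37.16  0.05] j6 -0.42
```

View pics/w8.png

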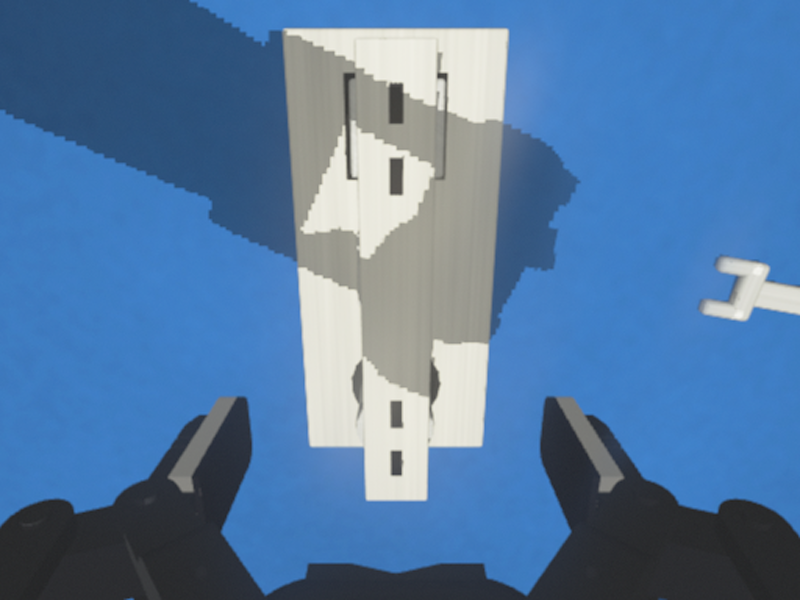

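The runner lies straight along the bed, corners (355,38)–(428,499); now the numbers, and on to the weight.

Run:
```python
from h import *
f=dict(np.load("w8.npz"))
k=1.5625; U=lambda u,v,z: unproj(f,((u+.5)/k-.5,(v+.5)/k-.5),z)[:2]*1000
c=np.array([U(283,28,.006),U(508,28,.006),U(309,446,.006),U(483,446,.006)]); B=c.mean(0)
Y=(c[0]+c[1]-c[2]-c[3]); Y/=np.linalg.norm(Y); X=np.array([Y[1],-Y[0]]); print(B,np.degrees(np.arctan2(X[1],X[0])))
q=np.array([U(*p,.076) for p in((355,38),(438,38),(366,499.5),(428,499.5))]); d=q-B; d=np.c_[d@X,d@Y]; print(np.round(d,1),d.mean(0),q.mean(0))
```

```text
[494.16890952 -98.53716781] 4.711205300015347
[[ -16.4  115. ]
 [  17.2  114.9]
 [ -16.6 -114. ]
 [  17.6 -114. ]] [0.44166821 0.46379268] [494.57099261 -98.03866641]
```

move_arm([
  [3.7,0.88,0,0,0,0,1],
  [3.7,0.88,0,0,0,0,1],
  [3.7,0.88,0,0,0,0,1],
  [3.7,0.88,0,0,0,0,1],
  [3.7,0.88,0,0,0,0,1],
  [3.7,0.88,0,0,0,0,1],
  [3.7,0.88,0,0,0,0,1],
  [3.7,0.88,0,0,0,0,1],
  [3.7,0.88,0,0,0,0,1],
  [3.7,0.88,0,0,0,0,1],
  [3.7,0.88,0,0,0,0,1],
  [3.7,0.88,0,0,0,0,1],
  [3.7,0.88,0,0,0,0,1],
  [0,0,0,0,0,0,1],
  [0,0,0,0,0,0,1],
  [0,0,0,0,0,0,1],
])

```text
time: 30.48
tool_pos: [0.5682, 0.39, 0.1793]
tool_rot: [-0.0, 0.678, 0.735, -0.002]
contact_force: [-0.4, -0.1, 0.9]
gripper_width: 1.002
grasp_force: 0.0
```

Run:
```python
from h import *
from plant import manip
f=manip.grab_frame("wrist"); uv=proj(f,np.array([[.568,.3913,.02]]))[0]; np.savez("w9.npz",**f); print(uv); cv2.imwrite("pics/w9.png",f["img"])
p,c=fit(f,'weight',uv,0,sz=120,angs=(0,)); print(np.round(p[:2]*1000,1),c)
go(*p[:2],.046,4.7)
```

```text
[253.60999882 172.32058246]
[567.7 392. ] 0.06653761061946903
pos [568.5 389.5 179.9] yaw 4.61 t 30.53 w 0.997 F [ 1.   0.9 -0.3] tilt [-2.6 -1.8]
TURN z -0.09 SHIFT cm [ 0.25 -0.05 13.39] j6 0.41
```

View pics/w9.png

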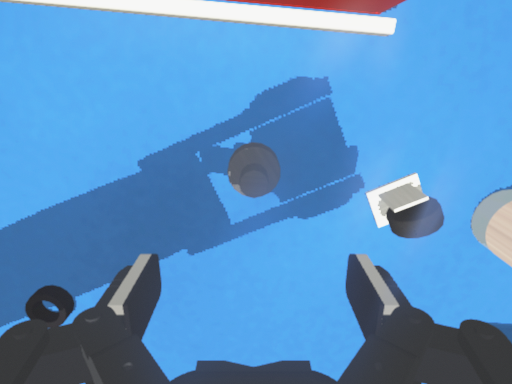

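The weight is at (254,170), right under the jaws; the clutter at (400,200) is about 130 mm away, clear of the fingers.

move_arm([
  [0.22,-0.05,4,0,0,0,1],
  [0,0,4,0,0,0,1],
  [0,0,3,0,0,0,1],
  [0,0,2,0,0,0,1],
  [0,0,0.2,0,0,0,1],
  [0,0,0,0,0,0,1],
  [0,0,0,0,0,0,1],
  [0,0,0,0,0,0,1],
  [0,0,0,0,0,0,1],
])

```text
time: 31.28
tool_pos: [0.5701, 0.3934, 0.0528]
tool_rot: [0.001, 0.678, 0.735, 0.002]
contact_force: [0.3, 0.4, 0.1]
gripper_width: 1.004
grasp_force: 0.0
```

move_arm([
  [-0.13,-0.22,0.5,0,0,0,1],
  [0,0,0,0,0,0,1],
  [0,0,0,0,0,0,1],
  [0,0,0,0,0,0,1],
])

```text
time: 31.62
tool_pos: [0.5662, 0.3913, 0.0448]
tool_rot: [-0.0, 0.678, 0.735, -0.0]
contact_force: [-0.8, -0.3, -0.2]
gripper_width: 0.998
grasp_force: 0.0
```

move_arm([
  [0.05,0.13,-0.1,0,0,0,1],
  [0,0,0,0,0,0,-1],
  [0,0,0,0,0,0,-1],
  [0,0,0,0,0,0,-1],
  [0,0,0,0,0,0,-1],
  [0,0,0,0,0,0,-1],
  [0,0,0,0,0,0,-1],
  [0,0,0,0,0,0,-1],
  [0,0,0,0,0,0,-1],
  [0,0,0,0,0,0,-1],
  [0,0,0,0,0,0,-1],
])

```text
time: 32.53
tool_pos: [0.5679, 0.392, 0.046]
tool_rot: [0.0, 0.678, 0.735, 0.0]
contact_force: [1.1, -0.1, 0.2]
gripper_width: 0.26
grasp_force: 59.1
```

Run:
```python
from h import *
go(.4944,-.0982,.18,4.7)
```

```text
pos [567.9 392.   46. ] yaw 4.64 t 32.53 w 0.26 F [ 1.1 -0.1  0.2] tilt [0.6 0.2]
TURN z -0.06 SHIFT cm [-48.25 -11.34 -13.4 ] j6 0.42
```

move_arm([
  [0,0,-2.0,0,0,0,-1],
  [0,0,-4,0,0,0,-1],
  [0,0,-4,0,0,0,-1],
  [0,0,-3.4,0,0,0,-1],
  [-3.45,-0.81,0,0,0,0,-1],
  [-3.45,-0.81,0,0,0,0,-1],
  [-3.45,-0.81,0,0,0,0,-1],
  [-3.45,-0.81,0,0,0,0,-1],
  [-3.45,-0.81,0,0,0,0,-1],
  [-3.45,-0.81,0,0,0,0,-1],
  [-3.45,-0.81,0,0,0,0,-1],
  [-3.45,-0.81,0,0,0,0,-1],
  [-3.45,-0.81,0,0,0,0,-1],
  [-3.45,-0.81,0,0,0,0,-1],
  [-3.45,-0.81,0,0,0,0,-1],
  [-3.45,-0.81,0,0,0,0,-1],
  [-3.45,-0.81,0,0,0,0,-1],
  [-3.4,-0.81,0,0,0,0,-1],
])

```text
time: 34.03
tool_pos: [0.492, -0.0993, 0.1785]
tool_rot: [-0.001, 0.678, 0.735, -0.0]
contact_force: [1.0, 0.3, -3.6]
gripper_width: 0.262
grasp_force: 59.9
```

move_arm([
  [0,0,0,0,0,0,-1],
  [0,0,0,0,0,0,-1],
  [0,0,0,0,0,0,-1],
  [0,0,0,0,0,0,-1],
])

```text
time: 34.37
tool_pos: [0.4933, -0.0971, 0.1791]
tool_rot: [-0.001, 0.677, 0.736, -0.0]
contact_force: [-0.9, -0.3, -3.2]
gripper_width: 0.259
grasp_force: 59.8
```

Run:
```python
from h import *
go(.4944,-.0982,.126,4.7)
```

```text
pos [493.3 -97.1 179.1] yaw 4.71 t 34.37 w 0.259 F [-0.9 -0.3 -3.2] tilt [-1.3  1. ]
TURN z 0.01 SHIFT cm [-0.12  0.1   5.31] j6 -0.42
```

move_arm([
  [-0.1,0.08,2,0,0,0,-1],
  [0,0,2,0,0,0,-1],
  [0,0,1,0,0,0,-1],
  [0,0,0.2,0,0,0,-1],
  [0,0,0,0,0,0,-1],
  [0,0,0,0,0,0,-1],
  [0,0,0,0,0,0,-1],
  [0,0,0,0,0,0,-1],
  [0,0,0,0,0,0,-1],
])

```text
time: 35.12
tool_pos: [0.4952, -0.0994, 0.1289]
tool_rot: [0.001, 0.678, 0.735, 0.0]
contact_force: [-0.8, 0.1, -3.3]
gripper_width: 0.262
grasp_force: 59.7
```

Run:
```python
from h import *
go(.4944,-.0982,.122,4.7)
```

```text
pos [495.2 -99.4 128.9] yaw 4.64 t 35.12 w 0.262 F [-0.8  0.1 -3.3] tilt [ 1.7 -0.6]
TURN z -0.06 SHIFT cm [ 0.12 -0.07  0.69] j6 -0.43
```

move_arm([
  [0.1,-0.06,0.2,0,0,0,-1],
  [0,0,0.15,0,0,0,-1],
  [0,0,0.1,0,0,0,-1],
  [0,0,0,0,0,0,-1],
  [0,0,0,0,0,0,-1],
  [0,0,0,0,0,0,-1],
])

```text
time: 35.62
tool_pos: [0.4939, -0.0982, 0.1233]
tool_rot: [-0.0, 0.678, 0.735, -0.0]
contact_force: [-0.1, 0.5, -3.4]
gripper_width: 0.26
grasp_force: 59.7
```

move_arm([
  [0,0,0.1,0,0,0,-1],
  [0,0,0,0,0,0,-1],
  [0,0,0,0,0,0,-1],
  [0,0,0,0,0,0,-1],
])

```text
time: 35.95
tool_pos: [0.4939, -0.0982, 0.1223]
tool_rot: [0.0, 0.678, 0.735, 0.0]
contact_force: [0.1, -0.8, -4.2]
gripper_width: 0.26
grasp_force: 59.7
```

move_arm([
  [0,0,0.06,0,0,0,-1],
  [0,0,0,0,0,0,-1],
  [0,0,0,0,0,0,-1],
])

```text
time: 36.2
tool_pos: [0.494, -0.0982, 0.1219]
tool_rot: [0.0, 0.678, 0.735, 0.0]
contact_force: [-0.3, -0.2, -1.6]
gripper_width: 0.261
grasp_force: 60.0
```

Contact is starting, with the force up from -4.2 to -1.6 N. I'll nudge a touch more, then release.

move_arm([
  [0,0,0.04,0,0,0,-1],
  [0,0,0,0,0,0,-1],
  [0,0,0,0,0,0,-0.35],
  [0,0,0,0,0,0,-0.2],
  [0,0,0,0,0,0,0.2],
  [0,0,0,0,0,0,0.6],
  [0,0,0,0,0,0,0.6],
  [0,0,0,0,0,0,0.6],
  [0,0,-1,0,0,0,0.6],
  [0,0,-3,0,0,0,0.6],
  [0,0,-4,0,0,0,0.6],
  [0,0,-4,0,0,0,0.6],
  [0,0,-2,0,0,0,0.6],
  [0,0,0,0,0,0,0.6],
  [0,0,0,0,0,0,0.6],
  [0,0,0,0,0,0,0.6],
])

```text
time: 37.53
tool_pos: [0.4934, -0.098, 0.2606]
tool_rot: [-0.001, 0.678, 0.735, -0.0]
contact_force: [-0.9, 0.9, -1.0]
gripper_width: 0.795
grasp_force: 0.0
```

Run:
```python
from h import *
from plant import manip
f=manip.grab_frame("wrist"); np.savez("w10.npz",**f); a=f["img"]
s=manip.grab_frame("scene")["img"]
cv2.imwrite("pics/f.png",np.vstack([cv2.resize(a[40:340,150:380],(400,522))[:, :],])) if 0 else None
h=600; L=cv2.resize(a[30:330,150:350],(400,600)); Rr=cv2.resize(s[110:230,110:270],(400,300),interpolation=cv2.INTER_CUBIC)
cv2.imwrite("pics/f.png",np.hstack([L,np.vstack([Rr,Rr*0])]))
print(manip.state()["time"])
```

```text
37.6333
```

View pics/f.png

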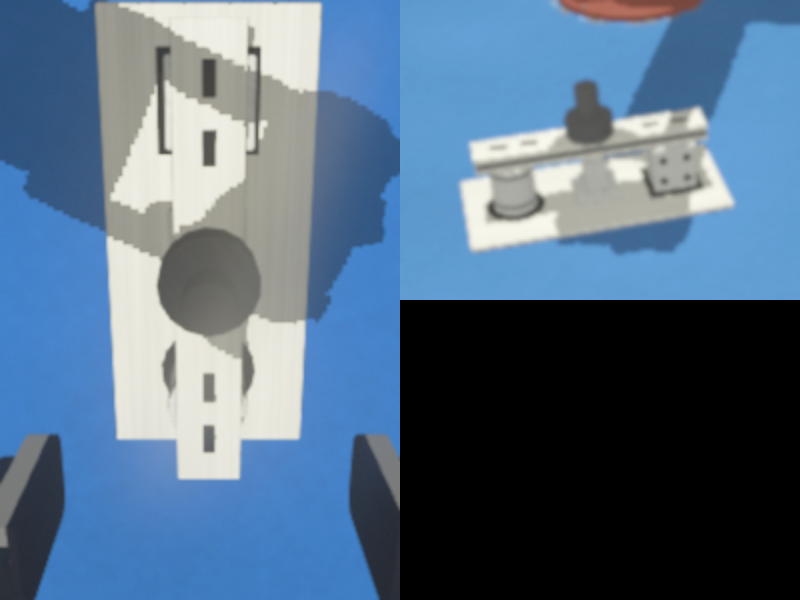

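The weight stands upright on the runner (disc centre 209,282; runner centre line 209), gripper clear. A last numeric check, then hand in if it passes.

Run:
```python
from h import *
from plant import manip
from scipy.optimize import least_squares
f=dict(np.load("w10.npz"))
def ext(p):
    a=np.linspace(0,2*np.pi,360); q=proj(f,np.c_[p[0]+.024*np.cos(a),p[1]+.024*np.sin(a),0*a+.098]); u=(q[:,0]-150)*2; v=(q[:,1]-30)*2; return np.array([u.min(),u.max(),v.min(),v.max()])
P=least_squares(lambda p:ext(p)-[158,261,228,335],[.494,-.098]).x; print(P*1000,ext(P))
U=lambda u,v:unproj(f,(150+u/2,30+v/2),.076)[:2]*1000
r=(U(167,16)+U(249,16)+U(177,479)+U(241,479))/4; print("runner",r)
if np.linalg.norm(P*1000-r)<3: print(manip.job_done())
```

```text
[494.63046729 -96.28770201] [156.65948387 262.34034893 230.4963093  332.3043124 ]
runner [494.44073589 -98.49877526]
the job is handed in; nothing more can be done
None
```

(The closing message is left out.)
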